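# Put the lab containers back into their matching bench holders

### The arm

A 6-joint arm with a two-finger parallel gripper is mounted at the origin on the work surface. World frame = base frame: x ahead of the robot, y to its left, z up, the work surface at z = 0. Lengths are in m, angles in rad, forces in N, time in s.
With the tool pointing down it reaches from about 0.4 to 0.825 m from the base axis. Payload 7 kg.
Tool frame: the origin (TCP) lies midway between the tips of the shut fingers; the grasp point (between the pads) lies 19 mm behind it; z points along the fingers, y is the line along which they close (so a half turn about z gives the same grasp; the last joint's range is limited). The gripper opens to 85 mm and grips with 20 to 120 N. Pads are 22 mm wide; open, the fingers measure 114 mm over their backs; the gripper's body (76 mm by 85 mm) begins 54 mm behind the grasp point. The pads swing forward as they close: fully open they stand 13 mm farther back than shut.
Start: joints at [1.444, 0.359, 0.012, 0, -1.224, -0.288], TCP at [0.272, 0.618, 0.231] pointing down, gripper open.
Joint ranges: [-3.07, 3.07], [-1.43, 2.12], [-1.02, 1.25], [-3.03, 1.67], [-3.05, -0], [-3.03, 3.03]. Speed limits (rad/s): [2.39, 2.39, 3.01, 3.14, 3.14, 3.14].

### API

Orientations are given as a unit quaternion [x, y, z, w].
In Python, from workcell import arm gives the robot as it stands.
- The arm moves only by the shell command python3 -m jog 'ROWS'. ROWS is JSON, a list of rows, each a list of 3 entries, a list of its own where there are three numbers: the shift along the tool's x, y, z in cm, then the turn about the tool's z in rad, then the closure, from 0 (fully open) to 1 (shut). In form: [[[x, y, z], spin, gripper], ...]. A call has 1 to 12 rows; each row is the pose to reach, as a shift and turn from the pose commanded when the call began, along the tool's axes at that moment; what a row does not reach only later rows make up. A row lasts 1/12 s, in which the tool goes at most 41.7 mm and 7.16 degrees, less where a joint would pass 70% of its speed; a pose out of reach is approached as far as the arm can. A call with a gripper value outside its range is refused whole. The fingers move at their own pace and stop on an object; the grip force is fixed at half the most. Time passes only in rows, so rows that repeat a pose let the fingers close. It gives the time, the measured TCP pose, the force, the opening and the grip force at its end, in the units of the state.
- arm.sense(): the state, without advancing time (a new reading comes with each control period).
- arm.grab_frame(name): name is "scene" or "side" or "wrist"; returns a dict with "color" (420x560x3 uint8, red, green, blue), "range_z" (420x560 float32, m along the optical axis (not along the pixel's ray), 0 where there is no reading), "vertical_fov" (degrees; the focal length in pixels is half the picture's height over the tangent of half this angle, whatever the lens; pixels are square), "cx", "cy" (the principal point, pixels), "world_to_cam" (4x4, takes a point from world to camera coordinates). Camera axes: x right, y up, looking along -z (the intrinsics and any distortion apply to the point x, -y, -z); pixel columns grow to the right and rows downward; lengths in m; the calibration is good to about 2 mm. A picture is of the moment at which its call begins.
- arm.close_job(): hands the job in; it is judged then, once.
Trained networks look in a picture, given as the dict that the camera call returned (one of the last four; its "shot" number tells which), for a name from the list of things; names that differ only in an ending like _2 or _b are one class to them, and where a whole thing is asked for, a point or a joint stands for the part that bears it (a point fixed in the world has none). Each returns a list of dicts, best first, with "confidence" (0 to 1); they miss things now and then, are a little off and sometimes report something else, mostly with a low value. They report only what shows in the picture. A call takes as long as a camera call. They do not tell look-alikes from the thing itself.
- arm.masks_of(thing, picture): "mask" (420x560 bool, what is visible of it) and "position" ([column, row] in pixels, amid what is visible of it).
The state is a dict: "time_s": time; "joint_pos": joint angles; "qd": joint speeds; "effort": joint torques, N m; "eef_pos": TCP position; "eef_rot": TCP orientation; "contact_force": force on the tool from outside, world axes, zero at the start; "torque": the same for the moment, N m; "finger_gap": opening from 0.0 (shut) to 1.0 (fully open); "grip_force": force on a finger pad.
Only numpy, scipy, OpenCV 4.12 (cv2) and the standard library are available. Lean on these libraries where they do the work, as an engineer would, in place of code of your own. Each camera call takes 0.05 s, during which the arm holds its last target. There are 200 camera calls.

### The job

Four closed containers stand about on the lab bench: a slim tube, a squat round jar, a square bottle and an oblong slide box. Set each one upright into the green holder whose pocket matches its outline and size, so that it sits flat on the pocket's floor, and let go of it. Keep the containers upright all the time, and do not push or knock over the conical flask and the small orange tube rack.

Things in the scene. Friction and masses are not known exactly. Their poses are not given: they have to be found in the camera images.
- tube: Standing flat-bottomed centrifuge tube, closed: round pale body 30 mm in diameter and 101 mm high, with an orange screw cap 34 mm in diameter above it, 115 mm in all, 50 to 100 g. Origin: centre of its underside; z up.
- jar: Standing squat sample jar, closed: round pale body 56 mm in diameter and 42 mm high, white screw lid 58 mm in diameter above it, 55 mm in all, 90 to 180 g. Origin: centre of its underside; z up.
- bottle: Standing square media bottle, closed: pale body 48 x 48 mm and 64 mm high with upright flat sides, then a shoulder and a white round cap 36 mm in diameter, 95 mm in all, 130 to 250 g. Origin: centre of its underside; x and y square to its sides, z up.
- slide_box: Closed microscope slide box lying flat: 84 mm long (its x) by 42 mm wide (its y) by 44 mm high, grey base and white lid (which does not come off) with a paper label on top, 100 to 210 g. Origin: centre of its underside; z up.
- holder_small_round: Green plastic block fixed to the bench, 14 mm high, with a 10 mm deep pocket lined in grey in its middle; pocket floor 4 mm above the bench. Origin: centre of the block's underside, straight below the pocket's centre; z up. Block 66 x 66 mm; pocket round, 42 mm in diameter.
- holder_large_round: Green plastic block fixed to the bench, 14 mm high, with a 10 mm deep pocket lined in grey in its middle; pocket floor 4 mm above the bench. Origin: centre of the block's underside, straight below the pocket's centre; z up. Block 92 x 92 mm; pocket round, 68 mm in diameter.
- holder_square: Green plastic block fixed to the bench, 14 mm high, with a 10 mm deep pocket lined in grey in its middle; pocket floor 4 mm above the bench. Origin: centre of the block's underside, straight below the pocket's centre; z up. Block 84 x 84 mm; pocket square, 60 x 60 mm, sides along x and y.
- holder_oblong: Green plastic block fixed to the bench, 14 mm high, with a 10 mm deep pocket lined in grey in its middle; pocket floor 4 mm above the bench. Origin: centre of the block's underside, straight below the pocket's centre; z up. Block 118 mm (x) by 74 mm (y); pocket oblong, 98 mm along x by 54 mm along y.
- flask: Bystander, loose: clear conical glass flask with a dark stopper, base 64 mm in diameter, 104 mm high. Origin: centre of its underside; z up.
- mini_rack: Bystander, loose: small orange rack 60 (x) x 36 (y) mm with five white tube tops in it, 57 mm high in all. Origin: centre of its underside; z up.
There are look-alikes about, which are no part of the job. Leave any turquoise look-alike of the tube alone.

How it is judged:
At the end, for the whole second after the job is handed in: Tube in the small round pocket, jar in the large round one, bottle in the square one and slide box in the oblong one: each within 10 mm of the pocket's centre horizontally, its underside on the pocket floor (1 to 7 mm above the bench), upright within 0.1 rad, at rest and released (horizontal distance between tube and holder_small_round below 0.01 m and z of tube in the frame of holder_small_round between 0.001 and 0.007 m and angle between each of tube, jar, bottle, slide_box's own z axis and vertical below 0.1 rad and linear speed of each of tube, jar, bottle, slide_box below 0.02 m/s and contact force between each of tube, jar, bottle, slide_box and the fingers below 0.1 N and horizontal distance between jar and holder_large_round below 0.01 m and z of jar in the frame of holder_large_round between 0.001 and 0.007 m and horizontal distance between bottle and holder_square below 0.01 m and z of bottle in the frame of holder_square between 0.001 and 0.007 m and horizontal distance between slide_box and holder_oblong below 0.01 m and z of slide_box in the frame of holder_oblong between 0.001 and 0.007 m); the robot touches nothing.
It fails at once if a container is tipped more than 40 degrees from upright (angle between any of tube, jar, bottle, slide_box's own z axis and vertical above 0.7 rad).
It fails at once if the stoppered flask is knocked over or pushed more than 25 mm (distance of flask from where it was at the start of the episode above 0.025 m or angle between flask's own z axis and vertical above 0.5 rad).
It fails at once if the small tube rack is knocked over or pushed more than 25 mm (distance of mini_rack from where it was at the start of the episode above 0.025 m or angle between mini_rack's own z axis and vertical above 0.5 rad).
It also fails if it takes over 115 s, if anything falls off the work surface, if the arm or the gripper's body presses on something with over 40 N, if the wrist force passes 120 N, or if a joint passes its speed limit or range.

## Working session

There is one attempt and no reset: what is moved stays moved. The work goes in short steps, Python scripts to look and compute and a shell command to move; the robot and the scene stay as the last step left them, time stands still between calls to the robot, and variables do not carry over. Pictures are saved under pics/ and viewed, at most 14 in all, crops included, and the job is handed in when it is done.

```bash
mkdir -p pics; ls; cat > h.py <<'E'
import numpy as np,cv2
from workcell import arm
def pts(p):
    H,W=p["range_z"].shape; f=H/2/np.tan(np.radians(p["vertical_fov"])/2)
    v,u=np.mgrid[:H,:W]; z=p["range_z"]
    c=np.stack([(u-p["cx"])*z/f,-(v-p["cy"])*z/f,-z,np.ones_like(z)],-1)
    return (c@np.linalg.inv(p["world_to_cam"]).T)[...,:3]
def save(p,n): cv2.imwrite(f"pics/{n}.png",p["color"][...,::-1])
E
python3 - <<'E'
from h import *
print(arm.sense())
for n in ["scene","side"]:
    p=arm.grab_frame(n); save(p,n); print(n,{k:v for k,v in p.items() if k not in("color","range_z")})
    P=pts(p); ok=p["range_z"]>0
    for t in "tube jar bottle slide_box holder_small_round holder_large_round holder_square holder_oblong flask mini_rack".split():
        for d in arm.masks_of(t,p)[:3]:
            m=d["mask"]&ok; q=P[m]
            if len(q): print(t,round(d["confidence"],2),np.round(d["position"]),np.round(np.percentile(q,[2,50,98],axis=0),3).tolist())
E
```

```text
pics
{'time_s': 0.0, 'joint_pos': array([ 1.44410691e+00,  3.59381599e-01,  1.10521617e-02, -3.33048261e-04,
       -1.22407998e+00, -2.88113674e-01]), 'qd': array([ 6.98538751e-04,  8.32464157e-04,  1.95861562e-04,  1.56478740e-05,
       -3.97621393e-04,  6.86293441e-05]), 'effort': array([ 2.51943813e-03, -5.83317912e+01,  2.93418556e+01,  6.93648443e+00,
       -5.88742216e-03,  3.49396352e-06]), 'eef_pos': array([0.27185968, 0.61731183, 0.23036726]), 'eef_rot': array([ 9.78557276e-01, -2.05973257e-01, -9.10322577e-05,  8.16541633e-04]), 'contact_force': array([-1.10409796, -0.363066  ,  0.58176993]), 'torque': array([ 0.03983418,  0.02375991, -0.02679623]), 'grip_force': 0.0, 'finger_gap': 0.999215538534621}
scene {'vertical_fov': 43.77174773778073, 'cx': 283.3409589856044, 'cy': 204.78949404213674, 'world_to_cam': array([[-0.4743533 ,  0.8802888 ,  0.00897673,  0.28253678],
       [-0.75450953, -0.41178694,  0.51102533,  0.3518884 ],
       [ 0.45354638,  0.23563352,  0.85951878, -1.63731025],
       [ 0.        ,  0.        ,  0.        ,  1.        ]]), 'shot': 1}
tube 0.82 [
[... 2199 characters left out ...]
slide_box 0.77 [255. 179.] [[0.424, 0.08, 0.002], [0.465, 0.091, 0.038], [0.507, 0.127, 0.047]]
holder_small_round 0.89 [326. 242.] [[0.591, -0.178, 0.001], [0.631, -0.137, 0.013], [0.671, -0.098, 0.018]]
holder_large_round 0.85 [219. 143.] [[0.301, 0.245, 0.001], [0.357, 0.303, 0.011], [0.414, 0.356, 0.018]]
holder_square 0.76 [319. 170.] [[0.596, 0.105, 0.001], [0.646, 0.156, 0.01], [0.696, 0.201, 0.018]]
holder_oblong 0.9 [274. 130.] [[0.489, 0.312, 0.002], [0.546, 0.369, 0.008], [0.605, 0.423, 0.017]]
flask 0.94 [293. 197.] [[0.539, -0.025, 0.001], [0.564, -0.007, 0.037], [0.591, 0.122, 0.106]]
mini_rack 0.94 [311. 145.] [[0.605, 0.236, 0.0], [0.634, 0.249, 0.035], [0.665, 0.309, 0.059]]
```

View pics/scene.png

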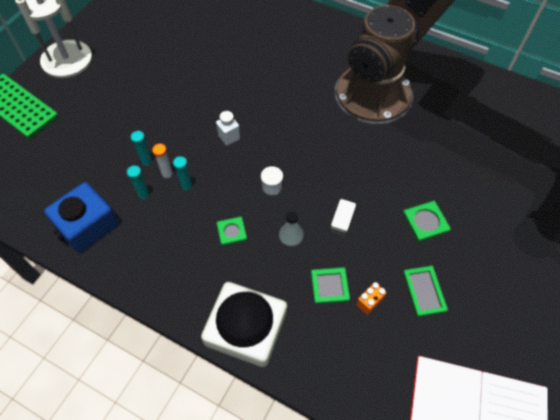

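View pics/side.png

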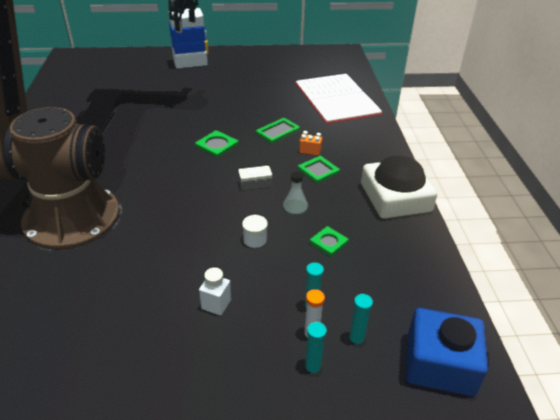

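In the scene view, the tube-like things are the turquoise ones at (141,147), (137,183) and (182,173), and the orange-capped one at (161,159). The description picks (161,159). I'll check that in a crop and fit poses.

```bash
cat > m.py <<'E'
from h import *
def rect(q):
    (c,s,a)=cv2.minAreaRect((q[:,:2]*1000).astype(np.float32)); return np.round(c,1),np.round(s,1),round(a,1)
def circ(q):
    return cv2.minEnclosingCircle((q[:,:2]*1000).astype(np.float32))
if __name__=="__main__":
  for n in ["scene","side"]:
    p=arm.grab_frame(n); P=pts(p); ok=p["range_z"]>0
    hsv=cv2.cvtColor(p["color"],cv2.COLOR_RGB2HSV)
    def near(x,y,r,lo,hi): return ok&(np.hypot(P[...,0]-x,P[...,1]-y)<r)&(P[...,2]>lo)&(P[...,2]<hi)
    for t,x,y,r,lo,hi in [("tube",.569,-.395,.03,.110,.125),("jar",.46,-.112,.05,.05,.065),("bottlecap",.37,-.307,.05,.09,.105),("bottleall",.37,-.307,.05,.015,.075),("box",.47,.105,.07,.040,.055),("flask",.572,.005,.05,.0,.12),("rack",.637,.262,.05,.03,.07)]:
        q=P[near(x,y,r,lo,hi)]; c,R=circ(q); print(n,t,len(q),rect(q),np.round(c),round(R),np.round(np.median(q[:,2]),3),'mean',np.round(q[:,:2].mean(0)*1000,1))
    g=(hsv[...,0]>45)&(hsv[...,0]<75)&(hsv[...,1]>150)&(hsv[...,2]>80)
    for t,x,y,r in [("small",.636,-.135,.06),("large",.36,.305,.08),("sq",.647,.158,.075),("ob",.548,.37,.085)]:
        m=near(x,y,r,.009,.03)&g; q=P[m]; print(n,t,len(q),rect(q),np.round(np.median(q[:,2]),3))
    if n=="scene": a=p["color"][125:200,100:260]; cv2.imwrite("pics/crop.png",cv2.resize(a,None,fx=5,fy=5,interpolation=cv2.INTER_CUBIC)[...,::-1])
E
python3 m.py
```

```text
scene tube 108 (array([ 561.2, -391.8]), array([33.4, 32.1]), 35.2) [ 561. -391.] 18 0.115 mean [ 562.6 -390.6]
scene jar 292 (array([ 458.8, -110.3]), array([57.2, 56. ]), 44.0) [ 458. -110.] 30 0.055 mean [ 458.8 -109.9]
scene bottlecap 111 (array([ 369.2, -303.5]), array([34.6, 33.8]), 88.0) [ 366. -304.] 21 0.095 mean [ 368.9 -304.2]
scene bottleall 346 (array([ 368.7, -303.9]), array([50.2, 49.4]), 62.0) [ 369. -304.] 32 0.053 mean [ 379.5 -296.3]
scene box 412 (array([467.5, 108.4]), array([87. , 41.6]), 8.0) [469. 107.] 45 0.044 mean [468.9 108.5]
scene flask 801 (array([572.3,   5.8]), array([94.9, 97.2]), 29.0) [572.   5.] 50 0.023 mean [579.2  10. ]
scene rack 402 (array([638.4, 263.7]), array([35.9, 62.1]), 73.7) [638. 263.] 34 0.046 mean [642.2 263.4]
scene small 386 (array([ 635.2, -133.1]), array([69.2, 66.1]), 42.6) 0.013
scene large 618 (array([360.4, 305.3]), array([95.7, 97.3]), 47.2) 0.014
scene sq 525 (array([648.6, 159.7]), array([86.5, 84.6]), 33.3) 0.013
scene ob 552 (array([549.1, 371.5]), array([121.1,  76.8]), 38.4) 0.013
side tube 222 (array([ 559.1, -393.6
[... 323 characters left out ...]
ray([ 364.7, -308.1]), array([50.8, 50.1]), 63.4) [ 366. -308.] 33 0.053 mean [ 366.6 -322.1]
side box 322 (array([465.3, 105.2]), array([84.5, 48.9]), 6.9) [465. 106.] 46 0.044 mean [464.9 104.3]
side flask 875 (array([5.719e+02, 4.000e-01]), array([99.5, 87.3]), 0.3) [572.   5.] 50 0.024 mean [567.3  -7.9]
side rack 255 (array([635.5, 259.9]), array([43. , 60.6]), 70.7) [637. 261.] 34 0.046 mean [634.7 253.3]
side small 440 (array([ 632.3, -135.1]), array([70.9, 70. ]), 42.1) 0.014
side large 381 (array([360.4, 303. ]), array([97.6, 98.8]), 46.2) 0.014
side sq 332 (array([647.2, 157.4]), array([92. , 87.8]), 35.0) 0.014
side ob 268 (array([547.5, 371.9]), array([125.7,  82.1]), 39.4) 0.014
```

View pics/crop.png

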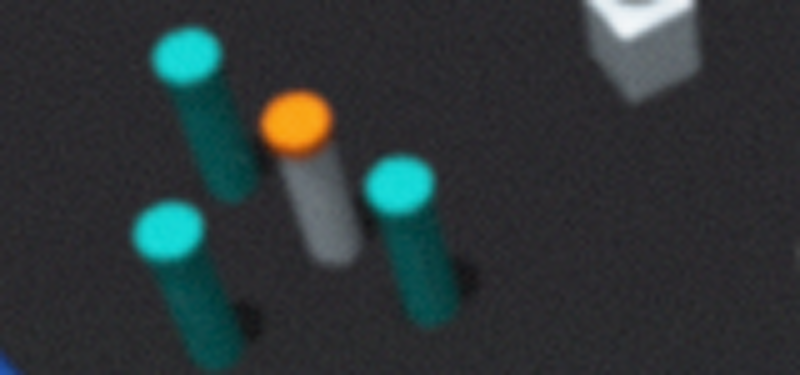

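The orange-capped tube with a pale body, at (161,159), is confirmed; its three neighbours are turquoise. I'll take the slide box first.

```bash
cat > go.py <<'E'
import sys
from h import *
from scipy.spatial.transform import Rotation as Ro
# usage: x y z(mm) yaw_deg of closing line ; prints shift cm, spin
a=[float(v) for v in sys.argv[1:]]
s=arm.sense(); R=Ro.from_quat(s["eef_rot"]).as_matrix()
y=np.degrees(np.arctan2(R[1,1],R[0,1]))
q=s["joint_pos"]
print("t",round(s["time_s"],2),"pos",np.round(s["eef_pos"]*1000,1),"yaw",round(y%180,1),"q1,q6",q[[0,5]].round(2),"gap",round(s["finger_gap"],3),"F",s["contact_force"].round(1))
if a:
    d=(a[3]-y+90)%180-90
    sh=R.T@(np.array(a[:3])/1000-s["eef_pos"])*100
    print("shift",sh.round(2),"spin",round(-np.radians(d),3))
E
python3 go.py 466.5 107 130 97.5
python3 - <<'E'
from h import *
for n in ["scene","side"]:
    p=arm.grab_frame(n); P=pts(p); hsv=cv2.cvtColor(p["color"],cv2.COLOR_RGB2HSV)
    for x,y in [(.64,-.4),(.55,-.47),(.565,-.33)]:
        m=(np.hypot(P[...,0]-x,P[...,1]-y)<.045)&(P[...,2]>.11)&(P[...,2]<.125)&(hsv[...,0]>78)&(hsv[...,0]<100); print(n,P[m].mean(0).round(3),m.sum())
E
```

```text
t 1.2 pos [272.  617.7 231.3] yaw 66.2 q1,q6 [ 1.44 -0.29] gap 1.0 F [ 0.2 -0.1  1.3]
shift [38.38 38.9  10.13] spin -0.546
scene [ 0.652 -0.407  0.115] 120
scene [ 0.555 -0.466  0.115] 109
scene [ 0.571 -0.32   0.115] 115
side [ 0.648 -0.412  0.116] 221
side [ 0.552 -0.471  0.116] 262
side [ 0.567 -0.324  0.115] 190
```

```bash
python3 -m jog '[[[19,19,3],-0.27,0],[[19,19,3],-0.27,0],[[19,19,3],-0.27,0],[[19,19,3],-0.27,0],[[38.4,38.9,7],-0.546,0],[[38.4,38.9,7],-0.546,0],[[38.4,38.9,7],-0.546,0],[[38.4,38.9,7],-0.546,0],[[38.4,38.9,10],-0.546,0],[[38.4,38.9,10],-0.546,0],[[38.4,38.9,10],-0.546,0],[[38.4,38.9,10],-0.546,0]]'; python3 go.py 466.5 107 130 97.5
```

```text
time_s: 2.3
eef_pos: [0.4476, 0.1568, 0.1465]
eef_rot: [0.998, 0.066, 0.001, -0.0]
contact_force: [1.0, 0.3, 0.0]
finger_gap: 1.0
grip_force: 0.0
t 2.3 pos [447.6 156.8 146.5] yaw 97.5 q1,q6 [0.75 0.95] gap 1.0 F [1.  0.3 0. ]
shift [1.22 5.18 1.65] spin 0.001
```

```bash
python3 -m jog '[[[1.2,5.2,1.7],0,0],[[1.2,5.2,1.7],0,0],[[1.2,5.2,1.7],0,0],[[1.2,5.2,1.7],0,0],[[1.2,5.2,1.7],0,0]]'; python3 go.py 466.5 107 12 97.5
```

```text
time_s: 2.72
eef_pos: [0.4662, 0.1089, 0.1298]
eef_rot: [0.998, 0.065, 0.0, -0.0]
contact_force: [0.2, 0.4, 0.5]
finger_gap: 1.001
grip_force: 0.0
t 2.72 pos [466.2 108.9 129.8] yaw 97.5 q1,q6 [0.64 1.06] gap 1.001 F [0.2 0.4 0.5]
shift [-1.000e-02  1.900e-01  1.178e+01] spin 0.0
```

```bash
python3 -m jog '[[[0,0.1,3],0,0],[[0,0.1,6],0,0],[[0,0.1,9],0,0],[[0,0.1,10.5],0,0],[[0,0.1,11.8],0,0],[[0,0.1,11.8],0,0],[[0,0.1,11.8],0,0],[[0,0.1,11.8],0,1],[[0,0.1,11.8],0,1],[[0,0.1,11.8],0,1],[[0,0.1,11.8],0,1],[[0,0.1,11.8],0,1]]'; python3 -m jog '[[[0,0,0],0,1],[[0,0,0],0,1],[[0,0,0],0,1],[[0,0,0],0,1],[[0,0,0],0,1],[[0,0,0],0,1]]';python3 go.py 466.5 107 12 97.5
```

```text
time_s: 3.72
eef_pos: [0.4667, 0.108, 0.0126]
eef_rot: [0.998, 0.066, 0.001, -0.001]
contact_force: [-2.6, 2.1, 8.0]
finger_gap: 0.483
grip_force: 60.9
time_s: 4.22
eef_pos: [0.4667, 0.108, 0.0126]
eef_rot: [0.998, 0.066, 0.001, -0.001]
contact_force: [-3.5, 1.1, 8.0]
finger_gap: 0.481
grip_force: 60.9
t 4.22 pos [466.7 108.   12.6] yaw 97.5 q1,q6 [0.64 1.06] gap 0.481 F [-3.5  1.1  8. ]
shift [-0.03  0.1   0.06] spin 0.001
```

```bash
python3 -m jog '[[[0,0,-1],0,1],[[0,0,-3],0,1],[[0,0,-6],0,1],[[0,0,-9],0,1],[[0,0,-12],0,1],[[0,0,-12],0,1],[[0,0,-12],0,1]]'; python3 go.py 548.3 371.7 133 129
```

```text
time_s: 4.8
eef_pos: [0.4669, 0.1081, 0.1333]
eef_rot: [0.998, 0.065, 0.002, -0.001]
contact_force: [0.6, 0.1, -3.1]
finger_gap: 0.485
grip_force: 61.2
t 4.8 pos [466.9 108.1 133.3] yaw 97.5 q1,q6 [0.64 1.06] gap 0.485 F [ 0.6  0.1 -3.1]
shift [ 11.52 -25.07   0.14] spin -0.55
```

```bash
python3 -m jog '[[[1,-2,0],-0.05,1],[[2,-4.5,0],-0.1,1],[[3.3,-7,0],-0.16,1],[[4.6,-10,0],-0.22,1],[[5.9,-13,0],-0.28,1],[[7.3,-16,0],-0.35,1],[[8.7,-19,0],-0.42,1],[[9.9,-21.5,0],-0.48,1],[[10.8,-23.5,0],-0.52,1],[[11.5,-25.1,0],-0.55,1],[[11.5,-25.1,0],-0.55,1],[[11.5,-25.1,0],-0.55,1]]'; python3 -m jog '[[[0,0,0],0,1],[[0,0,0],0,1],[[0,0,0],0,1]]'; python3 go.py 548.3 371.7 50 129
python3 - <<'E'
from h import *
p=arm.grab_frame("wrist"); save(p,"w1")
p=arm.grab_frame("side"); save(p,"s1"); P=pts(p)
E
```

```text
time_s: 5.8
eef_pos: [0.5463, 0.3713, 0.1288]
eef_rot: [0.943, 0.334, -0.002, 0.001]
contact_force: [-0.7, -0.4, -2.3]
finger_gap: 0.481
grip_force: 61.0
time_s: 6.05
eef_pos: [0.547, 0.3705, 0.1312]
eef_rot: [0.943, 0.334, -0.0, 0.0]
contact_force: [0.6, -0.5, -1.9]
finger_gap: 0.484
grip_force: 61.0
t 6.05 pos [547.  370.5 131.2] yaw 129.0 q1,q6 [0.89 1.36] gap 0.484 F [ 0.6 -0.5 -1.9]
shift [ 0.19 -0.01  8.12] spin -0.0
```

View pics/w1.png

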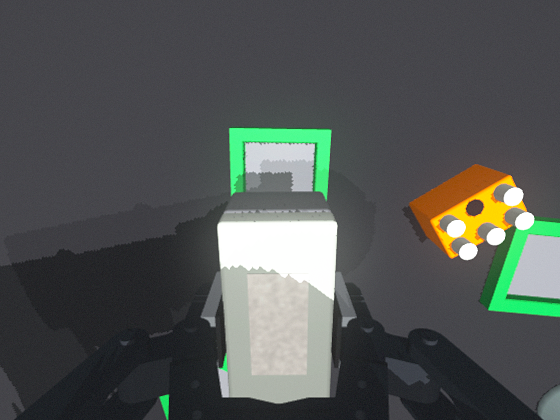

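The wrist view shows the held box (around (278,300)) parallel to the oblong holder behind it (around (280,165)), with the rack clear at (465,215). I'll measure the box and holder in this view.

```bash
python3 - <<'E'
from h import *
from scipy.spatial.transform import Rotation as Ro
p=arm.grab_frame("wrist"); P=pts(p); s=arm.sense(); R=Ro.from_quat(s["eef_rot"]).as_matrix()
T=(P-s["eef_pos"])@R*1000; ok=p["range_z"]>0
hsv=cv2.cvtColor(p["color"],cv2.COLOR_RGB2HSV)
b=ok&(P[...,2]>.155)&(P[...,2]<.175)&(abs(T[...,1])<20); q=T[b]; print("box",np.percentile(q,[1,99],axis=0).round(1))
b2=ok&(P[...,2]>.12)&(P[...,2]<.175)&(abs(T[...,1])<30); print(np.percentile(T[b2],[.5,99.5],axis=0).round(1))
g=ok&(hsv[...,0]>45)&(hsv[...,0]<75)&(hsv[...,1]>120)&(P[...,2]>.009)&(P[...,2]<.03)&(abs(T[...,1])<60)&(abs(T[...,0])<80); q=T[g]
print("holder",q.min(0).round(1),q.max(0).round(1))
E
```

```text
box [[-34.7 -19.6 -33.6]
 [ 41.8  19.7 -25.3]]
[[-35.4 -27.5 -41.5]
 [ 42.   28.7   8.7]]
holder [  7.5 -37.1 115.8] [ 61.5  37.5 122.7]
```

```bash
python3 -m jog '[[[0.2,0,2],0,1],[[0.2,0,4.5],0,1],[[0.2,0,7],0,1],[[0.2,0,9],0,1],[[0.2,0,10.3],0,1],[[0.2,0,11],0,1],[[0.2,0,11.4],0,1],[[0.2,0,11.4],0,1],[[0.2,0,11.4],0,1]]'; python3 go.py 548.3 371.7 16.6 129
```

```text
time_s: 6.95
eef_pos: [0.5493, 0.3731, 0.0183]
eef_rot: [0.943, 0.334, 0.001, -0.0]
contact_force: [-0.0, 0.2, -0.6]
finger_gap: 0.482
grip_force: 61.1
t 6.95 pos [549.3 373.1  18.3] yaw 129.0 q1,q6 [0.89 1.36] gap 0.482 F [-0.   0.2 -0.6]
shift [-0.17  0.04  0.17] spin 0.001
```

```bash
python3 -m jog '[[[-0.1,0,0.1],0,1],[[-0.1,0,0.2],0,1],[[-0.1,0,0.2],0,1],[[-0.1,0,0.2],0,0],[[-0.1,0,0.2],0,0],[[-0.1,0,0.2],0,0],[[-0.1,0,0.2],0,0],[[-0.1,0,0.2],0,0],[[-0.1,0,-3],0,0],[[-0.1,0,-6],0,0],[[-0.1,0,-9],0,0],[[-0.1,0,-12],0,0]]'; python3 -m jog '[[[0,0,-4],0,0],[[0,0,-4],0,0],[[0,0,-4],0,0]]'; python3 go.py 457 -111.5 170 90
python3 - <<'E'
from m import *
for n in ("side","wrist"):
    p=arm.grab_frame(n); P=pts(p); ok=p["range_z"]>0
    save(p,n+"2")
    m=ok&(np.hypot(P[...,0]-.548,P[...,1]-.372)<.06)&(P[...,2]>.042)&(P[...,2]<.056); print(n,rect(P[m]),np.median(P[m][:,2]))
E
```

```text
time_s: 7.95
eef_pos: [0.5479, 0.3718, 0.1386]
eef_rot: [0.943, 0.334, -0.0, 0.0]
contact_force: [-0.6, 1.1, 0.2]
finger_gap: 0.997
grip_force: 0.0
time_s: 8.2
eef_pos: [0.5492, 0.3732, 0.1807]
eef_rot: [0.943, 0.334, 0.003, -0.001]
contact_force: [-0.2, 0.1, -0.6]
finger_gap: 0.997
grip_force: 0.0
t 8.2 pos [549.2 373.2 180.7] yaw 129.0 q1,q6 [0.89 1.36] gap 0.997 F [-0.2  0.1 -0.6]
shift [-37.69  31.84   0.82] spin 0.681
side (array([545.4, 369.9]), array([86.8, 49.5]), 37.3) 0.04799128175107703
wrist (array([548.1, 373.3]), array([84.1, 42. ]), 40.0) 0.04698449685053874
```

View pics/wrist2.png

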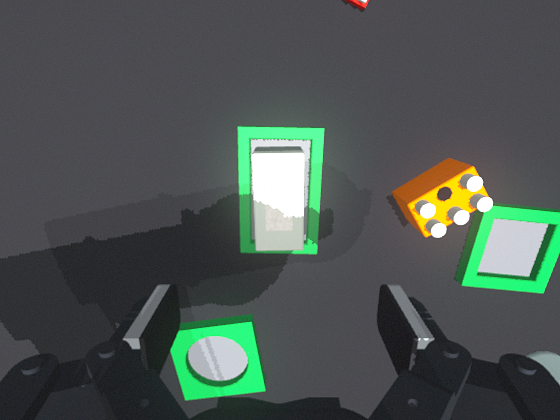

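The box sits in the oblong pocket at (278,200), its top about 47 mm up. Next is the jar.

```bash
python3 -m jog '[[[-37.7,31.8,0],0.68,0],[[-37.7,31.8,0],0.68,0],[[-37.7,31.8,0],0.68,0],[[-37.7,31.8,0],0.68,0],[[-37.7,31.8,0],0.68,0],[[-37.7,31.8,0],0.68,0],[[-37.7,31.8,0],0.68,0],[[-37.7,31.8,0],0.68,0],[[-37.7,31.8,0],0.68,0],[[-37.7,31.8,0],0.68,0],[[-37.7,31.8,0],0.68,0],[[-37.7,31.8,0],0.68,0]]';python3 -m jog '[[[0,0,0],0,0],[[0,0,0],0,0],[[0,0,0],0,0],[[0,0,0],0,0]]'; python3 go.py 457 -111.5 130 90
```

```text
time_s: 9.3
eef_pos: [0.4535, -0.1146, 0.1763]
eef_rot: [1.0, 0.0, -0.001, 0.0]
contact_force: [0.4, -0.3, -1.1]
finger_gap: 1.001
grip_force: 0.0
time_s: 9.63
eef_pos: [0.4554, -0.1117, 0.1768]
eef_rot: [1.0, 0.001, -0.001, 0.0]
contact_force: [1.1, -0.6, -0.2]
finger_gap: 1.001
grip_force: 0.0
t 9.63 pos [ 455.4 -111.7  176.8] yaw 90.1 q1,q6 [0.18 1.39] gap 1.001 F [ 1.1 -0.6 -0.2]
shift [ 0.16 -0.02  4.68] spin 0.002
```

```bash
cat > w.py <<'E'
import sys
from m import *
# x y r lo hi (mm): rect of points seen by the wrist camera
x,y,r,lo,hi=[float(v)/1000 for v in sys.argv[1:6]]
p=arm.grab_frame("wrist"); P=pts(p)
m=(p["range_z"]>0)&(np.hypot(P[...,0]-x,P[...,1]-y)<r)&(P[...,2]>lo)&(P[...,2]<hi)
if len(sys.argv)>6:
    h=cv2.cvtColor(p["color"],cv2.COLOR_RGB2HSV); m&=(h[...,0]>45)&(h[...,0]<75)&(h[...,1]>120)
print(m.sum(),rect(P[m]),"z",np.median(P[m][:,2]).round(4))
E
python3 w.py 457 -111 50 48 62
```

```text
3963 (array([ 457., -111.]), array([57.3, 56.8]), 43.0) z 0.0543
```

```bash
python3 -m jog '[[[0.15,0,3],0,0],[[0.15,0,6],0,0],[[0.15,0,9],0,0],[[0.15,0,12],0,0],[[0.15,0,14],0,0],[[0.15,0,15.3],0,0],[[0.15,0,16],0,0],[[0.15,0,16],0,0],[[0.15,0,16],0,1],[[0.15,0,16],0,1],[[0.15,0,16],0,1],[[0.15,0,16],0,1]]'; python3 -m jog '[[[0,0,0],0,1],[[0,0,0],0,1],[[0,0,0],0,1],[[0,0,0],0,1]]';python3 go.py
```

```text
time_s: 10.68
eef_pos: [0.458, -0.112, 0.0189]
eef_rot: [1.0, 0.001, 0.001, -0.0]
contact_force: [-1.7, 2.9, 5.7]
finger_gap: 0.656
grip_force: 62.3
time_s: 11.02
eef_pos: [0.458, -0.112, 0.0189]
eef_rot: [1.0, 0.001, 0.001, -0.0]
contact_force: [-1.4, 3.4, 5.2]
finger_gap: 0.658
grip_force: 62.2
t 11.02 pos [ 458.  -112.    18.9] yaw 90.1 q1,q6 [0.18 1.39] gap 0.658 F [-1.4  3.4  5.2]
```

```bash
python3 -m jog '[[[0,0,-1],0,1],[[0,0,-3],0,1],[[0,0,-6],0,1],[[0,0,-9],0,1],[[0,0,-12],0,1],[[0,0,-13],0,1],[[0,0,-13],0,1],[[0,0,-13],0,1]]'; python3 go.py 360.4 304 147 90
```

```text
time_s: 11.68
eef_pos: [0.457, -0.1122, 0.1483]
eef_rot: [1.0, 0.0, 0.001, -0.0]
contact_force: [-0.7, -0.4, -1.6]
finger_gap: 0.656
grip_force: 64.1
t 11.68 pos [ 457.  -112.2  148.3] yaw 90.1 q1,q6 [0.18 1.39] gap 0.656 F [-0.7 -0.4 -1.6]
shift [ -9.62 -41.63   0.14] spin 0.001
```

```bash
python3 -m jog '[[[0,-1.5,0],0,1],[[-0.2,-4,0],0,1],[[-0.5,-7.5,0],0,1],[[-1,-11,0],0,1],[[-1.5,-14.5,0],0,1],[[-2,-18,0],0,1],[[-2.8,-21.5,0],0,1],[[-3.7,-25,0],0,1],[[-4.8,-28.5,0],0,1],[[-6,-32,0],0,1],[[-7.2,-35.5,0],0,1],[[-8.3,-38.5,0],0,1]]'; python3 -m jog '[[[-0.8,-1.8,0],0,1],[[-1.3,-3.1,0],0,1],[[-1.3,-3.1,0],0,1],[[-1.3,-3.1,0],0,1],[[-1.3,-3.1,0],0,1]]'; python3 go.py 360.4 304 23.5 90; python3 w.py 361 304 80 9 25 g; python3 w.py 361 304 50 160 195
```

```text
time_s: 12.68
eef_pos: [0.3718, 0.2738, 0.1461]
eef_rot: [1.0, 0.001, -0.001, 0.001]
contact_force: [1.5, 0.2, -1.6]
finger_gap: 0.655
grip_force: 64.1
time_s: 13.1
eef_pos: [0.3603, 0.3023, 0.1467]
eef_rot: [1.0, 0.0, -0.0, 0.001]
contact_force: [-0.0, -0.2, -1.6]
finger_gap: 0.654
grip_force: 64.2
t 13.1 pos [360.3 302.3 146.7] yaw 90.0 q1,q6 [1.12 0.45] gap 0.654 F [-0.  -0.2 -1.6]
shift [ 0.03 -0.19 12.32] spin 0.001
1804 (array([358.6, 306.3]), array([92.2, 92.5]), 47.4) z 0.0132
22803 (array([365.5, 303.6]), array([74. , 67.2]), 48.2) z 0.1821
```

```bash
python3 -m jog '[[[-0.1,-0.3,2],0,1],[[-0.1,-0.3,4.5],0,1],[[-0.1,-0.3,7],0,1],[[-0.1,-0.3,9],0,1],[[-0.1,-0.3,10.5],0,1],[[-0.1,-0.3,11.5],0,1],[[-0.1,-0.3,12],0,1],[[-0.1,-0.3,12],0,1],[[-0.1,-0.3,12],0,1]]'; python3 go.py 359.5 305 23 90
```

```text
time_s: 13.95
eef_pos: [0.3598, 0.3062, 0.0277]
eef_rot: [1.0, 0.0, 0.0, 0.0]
contact_force: [-0.3, -0.1, -1.3]
finger_gap: 0.653
grip_force: 64.2
t 13.95 pos [359.8 306.2  27.7] yaw 90.0 q1,q6 [1.12 0.45] gap 0.653 F [-0.3 -0.1 -1.3]
shift [-0.03  0.12  0.47] spin 0.001
```

```bash
python3 -m jog '[[[0,0.1,0.2],0,1],[[0,0.1,0.4],0,1],[[0,0.1,0.5],0,1],[[0,0.1,0.5],0,1],[[0,0.1,0.5],0,0],[[0,0.1,0.5],0,0],[[0,0.1,0.5],0,0],[[0,0.1,0.5],0,0],[[0,0.1,0.5],0,0],[[0,0,-2],0,0],[[0,0,-5],0,0],[[0,0,-8],0,0]]'; python3 -m jog '[[[0,0,-4],0,0],[[0,0,-7],0,0],[[0,0,-7],0,0],[[0,0,-7],0,0]]'; python3 w.py 360 305 50 45 70;python3 w.py 361 304 80 9 25 g; python3 go.py 367 -305.5 180 62.5
```

```text
time_s: 14.95
eef_pos: [0.3591, 0.3058, 0.1079]
eef_rot: [1.0, 0.001, -0.0, 0.001]
contact_force: [-0.2, 1.3, 0.6]
finger_gap: 1.003
grip_force: 0.0
time_s: 15.28
eef_pos: [0.3599, 0.3075, 0.1794]
eef_rot: [1.0, 0.001, 0.001, -0.002]
contact_force: [0.3, 0.5, 0.0]
finger_gap: 1.0
grip_force: 0.0
4033 (array([358.4, 305.6]), array([56.9, 56.7]), 1.8) z 0.0583
2442 (array([358.8, 306.2]), array([92.2, 92.2]), 47.4) z 0.0133
t 15.38 pos [359.  306.1 176.9] yaw 90.1 q1,q6 [1.12 0.45] gap 1.001 F [ 0.8  0.1 -0.4]
shift [ 0.74 61.16 -0.29] spin 0.481
```

```bash
python3 -m jog '[[[4,10,0],0.08,0],[[4,10,0],0.08,0],[[8,20,0],0.16,0],[[8,20,0],0.16,0],[[11.5,30,0],0.24,0],[[11.5,30,0],0.24,0],[[11.5,30,0],0.24,0],[[11,36,0],0.3,0],[[10,40,0],0.35,0],[[8,44,0],0.4,0],[[6,48,0],0.44,0],[[4,52,0],0.48,0]]'; python3 -m jog '[[[0,0,0],0,0],[[0,0,0],0,0],[[0,0,0],0,0]]'; python3 go.py 367 -305.5 180 62.5
```

```text
time_s: 16.38
eef_pos: [0.4192, -0.1677, 0.1758]
eef_rot: [0.971, -0.238, -0.002, 0.0]
contact_force: [0.7, -0.3, -0.7]
finger_gap: 0.998
grip_force: 0.0
time_s: 16.63
eef_pos: [0.4203, -0.1661, 0.1764]
eef_rot: [0.971, -0.238, -0.001, 0.0]
contact_force: [0.6, -0.7, -0.5]
finger_gap: 0.998
grip_force: 0.0
t 16.63 pos [ 420.3 -166.1  176.4] yaw 62.5 q1,q6 [0.06 1.03] gap 0.998 F [ 0.6 -0.7 -0.5]
shift [ 1.71 14.82 -0.35] spin -0.0
```

```bash
python3 -m jog '[[[1.7,14.8,0],0,0],[[1.7,14.8,0],0,0],[[1.7,14.8,0],0,0],[[1.7,14.8,0],0,0],[[1.7,14.8,0],0,0],[[1.7,14.8,0],0,0],[[1.7,14.8,0],0,0]]'; python3 go.py 367 -305.5 28 62.5; python3 w.py 367 -305 45 10 75;python3 w.py 367 -305 45 88 103
```

```text
time_s: 17.22
eef_pos: [0.3683, -0.3041, 0.1769]
eef_rot: [0.972, -0.237, -0.0, -0.0]
contact_force: [-0.2, 0.5, 0.3]
finger_gap: 1.001
grip_force: 0.0
t 17.22 pos [ 368.3 -304.1  176.9] yaw 62.6 q1,q6 [-0.28  1.37] gap 1.001 F [-0.2  0.5  0.3]
shift [-0.04  0.18 14.89] spin 0.002
2351 (array([ 366.2, -305.9]), array([48.2, 47.8]), 63.0) z 0.063
2017 (array([ 366.1, -305.6]), array([34.9, 35.2]), 63.2) z 0.0943
```

```bash
python3 -m jog '[[[-0.1,0.2,3],0,0],[[-0.1,0.2,6],0,0],[[-0.1,0.2,9],0,0],[[-0.1,0.2,12],0,0],[[-0.1,0.2,13.8],0,0],[[-0.1,0.2,14.7],0,0],[[-0.1,0.2,14.7],0,0],[[-0.1,0.2,14.7],0,0],[[-0.1,0.2,14.7],0,1],[[-0.1,0.2,14.7],0,1],[[-0.1,0.2,14.7],0,1],[[-0.1,0.2,14.7],0,1]]'; python3 -m jog '[[[0,0,0],0,1],[[0,0,0],0,1],[[0,0,0],0,1],[[0,0,0],0,1]]';python3 go.py;python3 -m jog '[[[0,0,-1],0,1],[[0,0,-3],0,1],[[0,0,-6],0,1],[[0,0,-9],0,1],[[0,0,-12],0,1],[[0,0,-13],0,1],[[0,0,-13],0,1],[[0,0,-13],0,1]]'; python3 go.py 648 158.5 160 34.3
```

```text
time_s: 18.32
eef_pos: [0.3669, -0.3067, 0.0317]
eef_rot: [0.972, -0.237, 0.001, 0.0]
contact_force: [-0.1, 2.0, 7.6]
finger_gap: 0.556
grip_force: 62.2
time_s: 18.65
eef_pos: [0.3669, -0.3067, 0.0317]
eef_rot: [0.972, -0.237, 0.001, 0.0]
contact_force: [0.3, 3.0, 7.0]
finger_gap: 0.555
grip_force: 62.3
t 18.65 pos [ 366.9 -306.7   31.7] yaw 62.6 q1,q6 [-0.28  1.38] gap 0.555 F [0.3 3.  7. ]
time_s: 19.32
eef_pos: [0.3659, -0.3063, 0.1607]
eef_rot: [0.971, -0.237, 0.001, -0.0]
contact_force: [-0.0, -0.3, -2.2]
finger_gap: 0.552
grip_force: 62.0
t 19.32 pos [ 365.9 -306.3  160.7] yaw 62.5 q1,q6 [-0.28  1.38] gap 0.552 F [-0.  -0.3 -2.2]
shift [  3.6  -54.25   0.12] spin 0.493
```

```bash
python3 -m jog '[[[0.1,-1.5,-0.5],0.01,1],[[0.3,-4,-1.5],0.04,1],[[0.5,-7.5,-2.5],0.07,1],[[0.7,-11,-3],0.1,1],[[0.9,-14.5,-3],0.13,1],[[1.2,-18,-3],0.16,1],[[1.4,-21.5,-3],0.19,1],[[1.6,-25,-3],0.22,1],[[1.9,-28.5,-3],0.26,1],[[2.1,-32,-3],0.3,1],[[2.3,-35.5,-3],0.33,1],[[2.6,-39,-3],0.36,1]]'; python3 -m jog '[[[0,-3,0],0.03,1],[[0,-6.3,0],0.06,1],[[0,-9.5,0],0.09,1],[[0,-12.3,0],0.11,1],[[0,-14,0],0.12,1],[[0,-14.8,0],0.13,1],[[0,-14.8,0],0.13,1],[[0,-14.8,0],0.13,1],[[0,-14.8,0],0.13,1]]';python3 go.py 648 158.5 160 34.3
```

```text
time_s: 20.32
eef_pos: [0.5682, 0.0293, 0.1882]
eef_rot: [0.913, -0.408, -0.001, 0.001]
contact_force: [-0.4, -0.1, -0.6]
finger_gap: 0.554
grip_force: 62.1
time_s: 21.07
eef_pos: [0.6777, 0.1258, 0.1895]
eef_rot: [0.885, -0.466, -0.001, 0.001]
contact_force: [0.1, -0.8, -1.1]
finger_gap: 0.551
grip_force: 62.2
t 21.07 pos [677.7 125.8 189.5] yaw 34.5 q1,q6 [0.47 0.14] gap 0.551 F [ 0.1 -0.8 -1.1]
shift [-4.38  0.6   2.96] spin 0.003
```

```bash
python3 -m jog '[[[-1.5,0.2,0.5],0,1],[[-3.2,0.4,1],0,1],[[-4.4,0.6,2],0,1],[[-4.4,0.6,3],0,1],[[-4.4,0.6,3],0,1],[[-4.4,0.6,3],0,1],[[-4.4,0.6,3],0,1]]';python3 w.py 648 158.5 75 9 25 g; python3 go.py 648 158.5 37 34.3; python3 - <<'E'
from h import *
save(arm.grab_frame("wrist"),"w3")
E
```

```text
time_s: 21.65
eef_pos: [0.6493, 0.1588, 0.161]
eef_rot: [0.885, -0.466, 0.0, -0.0]
contact_force: [0.5, 0.1, -0.8]
finger_gap: 0.554
grip_force: 62.2
2293 (array([652. , 152.5]), array([84.2, 67.8]), 33.1) z 0.0133
t 21.7 pos [649.5 158.9 161.1] yaw 34.5 q1,q6 [0.53 0.07] gap 0.551 F [ 0.8 -0.4 -1.6]
shift [-0.05  0.16 12.41] spin 0.003
```

View pics/w3.png

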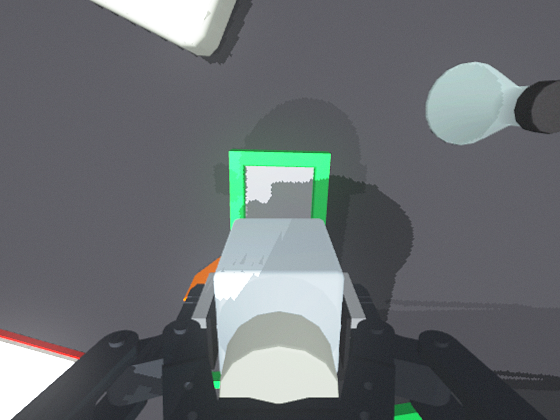

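The wrist view shows the bottle square to the holder (front edge near row 155), with the rack partly visible to the left at (205,275). It's lined up, so I'm lowering it.

```bash
python3 -m jog '[[[-0.1,0.1,2],0,1],[[-0.1,0.1,4.5],0,1],[[-0.1,0.1,7],0,1],[[-0.1,0.1,9],0,1],[[-0.1,0.1,10.5],0,1],[[-0.1,0.1,11.5],0,1],[[-0.1,0.1,12.2],0,1],[[-0.1,0.1,12.2],0,1],[[-0.1,0.1,12.2],0,1]]'; python3 go.py 647.8 159 35.7 34.3
```

```text
time_s: 22.5
eef_pos: [0.648, 0.1598, 0.0389]
eef_rot: [0.885, -0.466, 0.0, -0.0]
contact_force: [0.1, 0.1, -1.1]
finger_gap: 0.551
grip_force: 62.2
t 22.5 pos [648.  159.8  38.9] yaw 34.5 q1,q6 [0.53 0.07] gap 0.551 F [ 0.1  0.1 -1.1]
shift [0.06 0.07 0.32] spin 0.003
```

```bash
python3 -m jog '[[[0,0.1,0.2],0,1],[[0,0.1,0.3],0,1],[[0,0.1,0.3],0,1],[[0,0.1,0.3],0,0],[[0,0.1,0.3],0,0],[[0,0.1,0.3],0,0],[[0,0.1,0.3],0,0],[[0,0.1,0.3],0,0],[[0,0,-2],0,0],[[0,0,-5],0,0],[[0,0,-8],0,0],[[0,0,-12],0,0]]'; python3 -m jog '[[[0,0,-4],0,0],[[0,0,-4],0,0],[[0,0,-4],0,0]]'; python3 w.py 648 159 75 9 25 g;python3 w.py 648 159 45 90 110; python3 go.py 560 -393 180 0; python3 - <<'E'
from h import *
save(arm.grab_frame("wrist"),"w4")
E
```

```text
time_s: 23.5
eef_pos: [0.6462, 0.1593, 0.1576]
eef_rot: [0.885, -0.466, -0.001, 0.002]
contact_force: [-0.3, 0.3, -1.1]
finger_gap: 1.002
grip_force: 0.0
time_s: 23.75
eef_pos: [0.649, 0.1605, 0.202]
eef_rot: [0.885, -0.466, 0.002, -0.003]
contact_force: [-0.8, 0.2, -2.2]
finger_gap: 1.004
grip_force: 0.0
2917 (array([647.5, 159.8]), array([84.1, 84.7]), 32.9) z 0.0134
1800 (array([645.3, 158.9]), array([34.9, 35.4]), 34.1) z 0.0983
t 23.85 pos [647.1 159.8 198.1] yaw 34.5 q1,q6 [0.53 0.07] gap 1.003 F [-0.1 -0.6 -0.9]
shift [40.64 38.47  1.79] spin 0.602
```

View pics/w4.png

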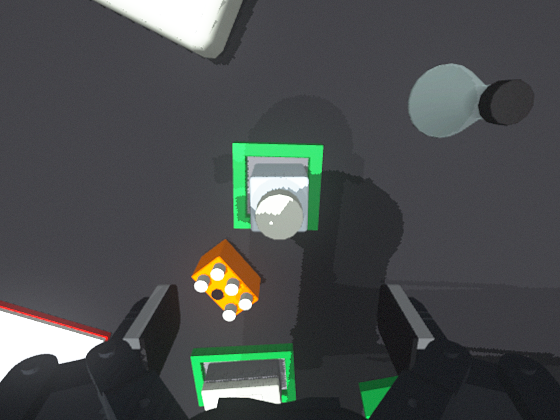

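The bottle is in the square pocket (cap at (278,215)), its top 98 mm up, and the rack and flask are undisturbed. Now the tube. I'll close along x, with the fingers partly shut to pass its neighbours.

```bash
python3 -m jog '[[[40.6,38.5,0],0.43,0.3],[[40.6,38.5,0],0.43,0.3],[[40.6,38.5,0],0.43,0.3],[[40.6,38.5,0],0.43,0.3],[[40.6,38.5,0],0.43,0.3],[[40.6,38.5,0],0.43,0.3],[[40.6,38.5,0],0.43,0.3],[[40.6,38.5,0],0.43,0.3],[[40.6,38.5,0],0.43,0.3],[[40.6,38.5,0],0.43,0.3],[[40.6,38.5,0],0.43,0.3],[[40.6,38.5,0],0.43,0.3]]';python3 -m jog '[[[0,0,0],0,0.3],[[0,0,0],0,0.3],[[0,0,0],0,0.3]]'; python3 go.py 560 -393 198 10
```

```text
time_s: 24.9
eef_pos: [0.5681, -0.3357, 0.1967]
eef_rot: [0.765, -0.644, -0.001, 0.001]
contact_force: [0.8, -0.3, -0.2]
finger_gap: 0.699
grip_force: 0.0
time_s: 25.15
eef_pos: [0.5686, -0.3342, 0.1967]
eef_rot: [0.765, -0.644, -0.001, 0.0]
contact_force: [-0.1, 1.0, 0.3]
finger_gap: 0.7
grip_force: 0.0
t 25.15 pos [ 568.6 -334.2  196.7] yaw 9.8 q1,q6 [-0.24  0.41] gap 0.7 F [-0.1  1.   0.3]
shift [ 5.65  1.84 -0.13] spin -0.004
```

```bash
python3 -m jog '[[[5.6,1.8,0],0,0.3],[[5.6,1.8,0],0,0.3],[[5.6,1.8,0],0,0.3],[[5.6,1.8,0],0,0.3],[[5.6,1.8,0],0,0.3],[[5.6,1.8,0],0,0.3]]'; python3 go.py 560 -393 60 10; python3 w.py 560 -393 28 109 122; python3 - <<'E'
from h import *
save(arm.grab_frame("wrist"),"w5")
E
```

```text
time_s: 25.65
eef_pos: [0.5617, -0.3908, 0.1983]
eef_rot: [0.766, -0.643, -0.0, -0.0]
contact_force: [0.3, 0.6, -0.1]
finger_gap: 0.701
grip_force: 0.0
t 25.65 pos [ 561.7 -390.8  198.3] yaw 10.0 q1,q6 [-0.32  0.5 ] gap 0.701 F [ 0.3  0.6 -0.1]
shift [ 0.19  0.21 13.83] spin -0.001
1782 (array([ 559.5, -392.4]), array([32.7, 33.6]), 8.9) z 0.1144
```

View pics/w5.png

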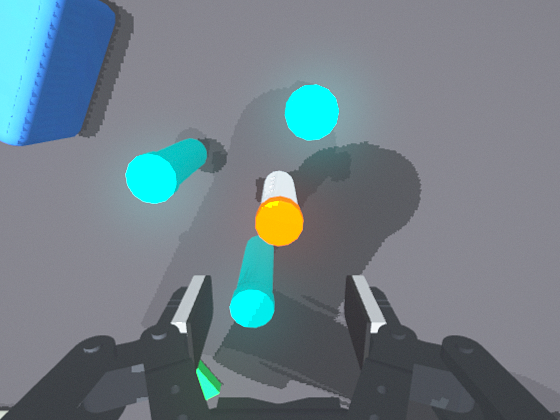

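The orange cap is at (279,220) between the fingers. The turquoise caps, at (312,112), (152,178) and (252,308), are clear of the closing line.

```bash
python3 -m jog '[[[0.1,0.2,2],0,0.3],[[0.1,0.2,4.5],0,0.3],[[0.1,0.2,7],0,0.3],[[0.1,0.2,9.5],0,0.3],[[0.1,0.2,11.5],0,0.3],[[0.1,0.2,13],0,0.3],[[0.1,0.2,13.6],0,0.3],[[0.1,0.2,13.6],0,0.3],[[0.1,0.2,13.6],0,1],[[0.1,0.2,13.6],0,1],[[0.1,0.2,13.6],0,1],[[0.1,0.2,13.6],0,1]]'; python3 -m jog '[[[0,0,0],0,1],[[0,0,0],0,1],[[0,0,0],0,1],[[0,0,0],0,1],[[0,0,0],0,1]]';python3 go.py;python3 -m jog '[[[0,0,-1],0,1],[[0,0,-3],0,1],[[0,0,-6],0,1],[[0,0,-9],0,1],[[0,0,-12],0,1],[[0,0,-14],0,1],[[0,0,-15],0,1],[[0,0,-15],0,1],[[0,0,-15],0,1]]'; python3 go.py 633.6 -134 212 10
```

```text
time_s: 26.75
eef_pos: [0.5605, -0.394, 0.064]
eef_rot: [0.765, -0.644, 0.001, -0.0]
contact_force: [0.1, 1.1, 2.9]
finger_gap: 0.338
grip_force: 69.1
time_s: 27.17
eef_pos: [0.5605, -0.3941, 0.0639]
eef_rot: [0.765, -0.644, 0.001, -0.0]
contact_force: [0.5, 1.1, 6.8]
finger_gap: 0.341
grip_force: 68.8
t 27.17 pos [ 560.5 -394.1   63.9] yaw 9.9 q1,q6 [-0.33  0.5 ] gap 0.341 F [0.5 1.1 6.8]
time_s: 27.92
eef_pos: [0.559, -0.3933, 0.2118]
eef_rot: [0.765, -0.644, -0.0, -0.0]
contact_force: [-0.9, 0.3, -1.5]
finger_gap: 0.336
grip_force: 70.1
t 27.92 pos [ 559.  -393.3  211.8] yaw 9.8 q1,q6 [-0.33  0.5 ] gap 0.336 F [-0.9  0.3 -1.5]
shift [-24.27 -11.78  -0.  ] spin -0.003
```

```bash
python3 -m jog '[[[-1.3,-0.6,0],0,1],[[-3.5,-1.7,0],0,1],[[-6.3,-3,0],0,1],[[-9,-4.4,0],0,1],[[-12,-5.8,0],0,1],[[-15,-7.3,0],0,1],[[-18,-8.7,0],0,1],[[-20.5,-10,0],0,1],[[-22.7,-11,0],0,1],[[-24.3,-11.8,0],0,1],[[-24.3,-11.8,0],0,1],[[-24.3,-11.8,0],0,1]]';python3 -m jog '[[[0,0,0],0,1],[[0,0,0],0,1],[[0,0,0],0,1]]'; python3 w.py 634 -134 60 9 25 g; python3 go.py 634 -134 68 10; python3 - <<'E'
from h import *
save(arm.grab_frame("wrist"),"w6")
E
```

```text
time_s: 28.92
eef_pos: [0.6334, -0.1325, 0.2103]
eef_rot: [0.766, -0.643, -0.001, 0.001]
contact_force: [0.1, -0.2, -0.2]
finger_gap: 0.34
grip_force: 70.2
time_s: 29.17
eef_pos: [0.6337, -0.1348, 0.2119]
eef_rot: [0.765, -0.644, -0.0, 0.0]
contact_force: [0.4, 0.3, -0.9]
finger_gap: 0.338
grip_force: 70.2
939 (array([ 632.8, -134.1]), array([65. , 66.5]), 42.6) z 0.0133
t 29.22 pos [ 633.8 -134.8  212.1] yaw 9.8 q1,q6 [0.09 0.08] gap 0.337 F [-0.1 -0.  -1.1]
shift [-0.08 -0.04 14.41] spin -0.004
```

View pics/w6.png

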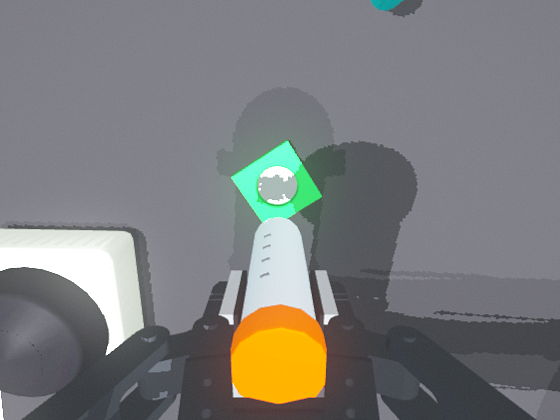

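```bash
python3 - <<'E'
from h import *
p=arm.grab_frame("scene"); P=pts(p); m=(p["range_z"]>0)&(np.hypot(P[...,0]-.78,P[...,1]+.02)<.17)&(P[...,2]>.02)&(P[...,2]<.14)
m[:280]=False; m[:,:200]=False; m[:,300:]=False
print(np.percentile(P[m],[1,50,99],axis=0).round(3))
q=P[m]; d=np.hypot(q[:,0]-.6335,q[:,1]+.134); print(np.percentile(d,[0,1,5]).round(3))
E
```

```text
[[ 0.766 -0.049  0.026]
 [ 0.855  0.041  0.082]
 [ 0.921  0.112  0.119]]
[0.168 0.181 0.202]
```

Nothing else is within 168 mm, so I'm lowering the tube.

```bash
python3 -m jog '[[[0,0,2],0,1],[[0,0,4.5],0,1],[[0,0,7],0,1],[[0,0,9.5],0,1],[[0,0,11.5],0,1],[[0,0,13],0,1],[[0,0,13.8],0,1],[[0,0,14.1],0,1],[[0,0,14.1],0,1],[[0,0,14.1],0,1]]'; python3 go.py 633.3 -134 67.9 10
```

```text
time_s: 30.15
eef_pos: [0.6348, -0.1342, 0.0724]
eef_rot: [0.765, -0.644, 0.001, -0.0]
contact_force: [0.4, 0.1, -0.7]
finger_gap: 0.336
grip_force: 70.2
t 30.15 pos [ 634.8 -134.2   72.4] yaw 9.9 q1,q6 [0.09 0.08] gap 0.336 F [ 0.4  0.1 -0.7]
shift [-0.04  0.14  0.45] spin -0.002
```

```bash
python3 -m jog '[[[0,0.1,0.2],0,1],[[0,0.1,0.4],0,1],[[0,0.1,0.4],0,1],[[0,0.1,0.4],0,1]]'; python3 go.py 633.3 -134 67.9 10; python3 -m jog '[[[0,0,0],0,0.2],[[0,0,0],0,0.2],[[0,0,0],0,0.2],[[0,0,0],0,0.2],[[0,0,0],0,0.2],[[0,0,-2],0,0.2],[[0,0,-5],0,0.2],[[0,0,-8],0,0.2],[[0,0,-11],0,0.2],[[0,0,-14],0,0.2],[[0,0,-14],0,0.2],[[0,0,-14],0,0.2]]'; python3 w.py 633 -134 60 9 25 g;python3 w.py 633 -134 40 108 130;python3 -m jog '[[[0,0,-2],0,0],[[0,0,-2],0,0],[[0,0,-2],0,0],[[0,0,-2],0,0]]';python3 - <<'E'
from h import *
save(arm.grab_frame("scene"),"end")
E
```

```text
time_s: 30.48
eef_pos: [0.6335, -0.1342, 0.068]
eef_rot: [0.765, -0.644, 0.0, -0.0]
contact_force: [1.1, -0.1, 1.0]
finger_gap: 0.342
grip_force: 70.1
t 30.48 pos [ 633.5 -134.2   68. ] yaw 9.9 q1,q6 [0.09 0.08] gap 0.342 F [ 1.1 -0.1  1. ]
shift [-0.02  0.02  0.01] spin -0.002
time_s: 31.48
eef_pos: [0.6342, -0.1342, 0.2098]
eef_rot: [0.765, -0.644, 0.002, -0.002]
contact_force: [-0.4, -0.0, -1.2]
finger_gap: 0.8
grip_force: 0.0
936 (array([ 633.1, -133.8]), array([65.7, 66.5]), 42.6) z 0.0134
1763 (array([ 631.4, -133. ]), array([33. , 33.2]), 5.2) z 0.1183
time_s: 31.92
eef_pos: [0.6326, -0.1341, 0.2261]
eef_rot: [0.765, -0.644, -0.001, 0.0]
contact_force: [0.5, 0.7, -0.1]
finger_gap: 1.003
grip_force: 0.0
```

View pics/end.png

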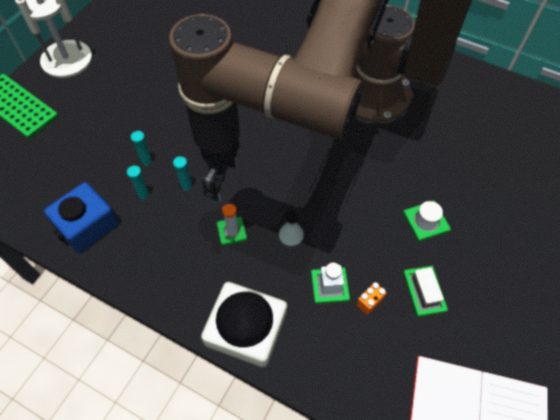

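All four containers sit in their holders: tube (230,222), bottle (331,280), jar (430,215) and box (427,287). The flask and rack are where they started.

```bash
python3 -c "
from workcell import arm
print(arm.close_job())"
```

```text
the job is handed in; nothing more can be done
None
```

All four containers are upright, flat in their matching pockets and released, by my camera checks; the flask, rack and turquoise look-alikes look unmoved. The job was handed in at about 32 s of the 115 s limit, and the hand-in returned no verdict.

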